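# Grease the polishing spindle

### The arm

A 7-joint arm with a two-finger parallel gripper is mounted at the origin on the work surface. World frame = base frame: x ahead of the robot, y to its left, z up, the work surface at z = 0. Lengths are in mm, angles in rad, forces in N, time in s.
With the tool pointing down it reaches from about 425 to 875 mm from the base axis. Payload 8.4 kg.
Tool frame: the origin (TCP) lies midway between the tips of the shut fingers; the grasp point (between the pads) lies 19 mm behind it (robot.hold_point_z is the distance from the TCP to the grasp point, in mm); z points along the fingers, y is the line along which they close (so a half turn about z gives the same grasp; the last joint's range is limited). The gripper opens to 87 mm and grips with 3 to 60 N. Pads are 19 mm wide; open, the fingers measure 117 mm over their backs; the gripper's body (75 mm by 190 mm) begins 51 mm behind the grasp point.
Start: joints at [-1.34, 0.333, 0.04, 1.465, -0.013, 1.343, -0.059], TCP at [210.505, 614.94, 222.546] pointing down, gripper open.
Joint ranges: [-2.58, 2.58], [-0.38, 2.09], [-1.3, 1.39], [0.25, 2.4], [-1.5, 4.64], [0.08, 2.09], [-2.65, 2.65]. Speed limits (rad/s): [2.22, 2.22, 2.79, 2.79, 3.14, 3.14, 3.14].

### API

Orientations are given as a unit quaternion [w, x, y, z].
In Python, from bench import robot gives the robot as it stands. The module is installed in compiled form; this text tells all that it offers.
- The arm moves only by the tool move_arm, never from a script. Its argument "steps" is a list of rows, each an object with "dp": the shift along the tool's x, y, z in m, a list of three; "rot": the turn, a rotation vector about the tool's x, y, z in rad, a list of three. In form: [{"dp": [x, y, z], "rot": [ax, ay, az]}, ...]. A call has 1 to 5 rows; each row is the pose to reach, as a shift and turn from the pose commanded when the call began, along the tool's axes at that moment; what a row does not reach only later rows make up. A row lasts 1/8 s, in which the tool goes at most 62.5 mm and 10.7 degrees, less where a joint would pass 70% of its speed; a pose out of reach is approached as far as the arm can. A call with a gripper value outside its range is refused whole. "jaw" is the finger opening in m, from 0 to 0.087, set as the call begins (left out, the last holds). The fingers move at their own pace and stop on an object; "newtons" is the grip in N (left out, the last holds). Time passes only in rows, so rows that repeat a pose let the fingers close. It gives the time, the measured TCP pose, the force, the opening and the grip force at its end, in the units of the state.
- robot.sense(): the state, without advancing time (a new reading comes with each control period).
- robot.capture(name): name is "scene" or "top"; returns the picture (480x640x3 uint8, red, green, blue); there is no depth.
- robot.camera_model(name): a dict with "camera_matrix" (3x3 intrinsics, pixels), "pose" (4x4, takes a point from camera to world coordinates). Camera axes: x right, y down, z forward; pixel columns grow to the right and rows downward; lengths in mm; the calibration is good to about 2 mm. A picture is of the moment at which its call begins. camera_model takes no time and is no camera call.
- robot.finish_job(): hands the job in; it is judged then, once.
The state is a dict: "t": time; "joint_pos": joint angles; "dq": joint speeds; "effort": joint torques, N m; "ee_pos": TCP position; "tcp_rot": TCP orientation; "ft_force": force on the tool from outside, world axes, zero at the start; "torque": the same for the moment, N m; "opening": opening from 0.0 (shut) to 1.0 (fully open); "gripper_force": force on a finger pad.
Only numpy, scipy, OpenCV 4.12 (cv2) and the standard library are available. Lean on these libraries where they do the work, as an engineer would, in place of code of your own. Each camera call takes 0.05 s, during which the arm holds its last target. There are 200 camera calls.

### The job

Use the thin blade tool to prise up the lip of the steel cover on the polishing spindle's bearing housing until it springs open (do not lift it with the fingers), and lay the blade back down on the bench. Then take the grease gun from its stand, push its open end squarely over the tilted grease nipple inside the housing until the nipple snaps down, and finish holding the gun there, pressed nearly to the end of the nipple's travel against its spring. Do not let go of the gun at the end, and leave the other things on the bench where they are.

Things in the scene. Friction and masses are not known exactly. Their poses are not given: they have to be found in the camera images.
- housing: Fixed grey bearing housing of the spindle: open-topped box 100 x 90 x 60 mm high, walls 5 mm, rim at 60 mm, at first shut by the steel cover. Origin: centre of its underside on the bench; x points away from the robot at yaw 0, z up. On its +y side a shaft with a grey felt wheel 72 mm in diameter (top at 76 mm), out to 105 mm; on its -y side a boss out to 57 mm.
- pry_gap (a point): Mouth of the gap for the blade, fixed, 66 mm before the housing's origin (-x), 55.5 mm up, axes as the housing's. The gap runs along the front: 70 mm wide, 9 mm high (51 to 60 mm up) and 16 mm deep, between a ledge on the front wall and the cover's overhanging lip.
- cover (a joint): Hinge angle of the steel cover: 0 closed, grows as it opens, 1.95 fully open (leaning back beyond the hinge). A catch holds it shut: about 2 N at the lip lifts it. Past about 0.33 rad (lip about 40 mm up) it springs fully open by itself; let go sooner it snaps shut.
- cover_lip (a point): Middle of the front lower edge of the cover's lip (118 mm from the hinge). The cover is 4 mm thick and 92 mm wide, its underside at 60 mm when closed. The lip overhangs the front wall by 16 mm. Axes as the cover's (as the housing's when closed).
- cover_hinge (a point): Middle of the hinge line, on the far rim: 52 mm behind the housing's origin, 60 mm up, axis along the housing's y; fixed.
- nipple_tip (a point): Centre of the flat top of the brass grease nipple inside the housing (under the cover). Its z axis points out along the nipple, leaning 0.44 rad (25 degrees) from vertical towards the housing's -x. Before pressing it is 6 mm before the housing's origin (in -x), 44 mm up. Head 16 mm in diameter, 12 mm tall with its top 3 mm bevelled, on an 11 mm stem; it moves with the nipple.
- nipple (a joint): Depth by which the nipple is pressed in along its axis: 0 out, 0.012 (m) at the stop. Resistance starts at 5 N, rises to about 10 N at 3 mm, then it snaps: falls to about 5 N at 9 mm, and rises to about 11 N at the rigid stop at 12 mm. It springs back out when let go.
- gun: Loose push-type grease gun, a straight tube 130 mm long, about 0.3 kg, upright in the stand, open end down. Origin: centre of the open end; z runs to the closed end. Steel nose 30 mm in diameter to 45 mm, aluminium barrel 34 mm from 45 to 118 mm (grasp here), black cap 38 mm to 130 mm. In the open end a straight bore 19 mm in diameter, 12 mm deep, slips over the nipple's head.
- gun_seat (a point): Centre of the bottom of the gun's bore, 12 mm along z from its open end: it lands on the nipple's tip.
- stand: Fixed dark wooden block 80 x 80 x 45 mm with a hole 33 mm in diameter and 35 mm deep in which the gun stands. Origin: centre of its underside.
- blade: Loose thin blade tool lying flat: wooden handle 100 x 22 x 24 mm high (x from -60 to 40 mm), then a flat steel blade 18 mm wide and 3 mm thick, its middle plane 12 mm above the underside. Origin: on the underside of the handle, 60 mm from its butt end; x points to the tip, z up. About 0.12 kg, balance near the origin.
- blade_tip (a point): Middle of the blade's end, 104 mm along x from the blade's origin and 12 mm above its underside.
- tin: Bystander: flat round red tin, 70 mm in diameter, 22 mm high, origin under its centre.
- dop0: Bystander: small wooden stick with brass end, 110 x 12 x 12 mm, lying along its x.
- dop1: Bystander: second such stick.
- dish: Bystander: wooden bowl 100 mm in diameter, 35 mm high.
- loupe: Bystander: black magnifier, 38 mm in diameter, 36 mm high.
- carton: Bystander: cardboard box 80 x 55 x 35 mm.
- hammer: Bystander: hammer lying on the bench, handle along its x.
- jar: Bystander: jar 60 mm in diameter, 65 mm high.
Mind the look-alikes: they are no part of the job. Of the things that look like the gun, the middle-sized one is meant. There is more than one size of the blade; the one meant has the size given above.

How it is judged:
By the outcome, as a careful person would: the job done as asked, in the order asked, and still so for the second after the job is handed in, while the arm keeps its last pose, push and grip.
It also fails if it takes over 67 s, if anything falls off the work surface, if the arm or the gripper's body presses on something with over 40 N, if the wrist force passes 120 N, or if a joint passes its speed limit or range.

## Working session

There is one attempt and no reset: what is moved stays moved. The work goes in short steps, Python scripts to look and compute and a tool call to move; the robot and the scene stay as the last step left them, time stands still between calls to the robot, and variables do not carry over. Pictures are saved under pics/ and viewed, at most 10 in all, crops included, and the job is handed in when it is done.

Besides the shell and the picture viewer there is one more tool, called after ">>>" in YAML: its name, and indented under it one key for each argument. move_arm: Moves the arm, as the interface text tells. Its arguments: {"type":"object","properties":{"steps":{"type":"array","items":{"type":"object","properties":{"dp":{"type":"array","items":{"type":"number"}},"rot":{"type":"array","items":{"type":"number"}}}}},"jaw":{"type":"number"},"newtons":{"type":"number"}},"required":["steps"]}

```bash
mkdir -p pics; python3 - <<'E'
from bench import robot
import cv2
for n in("scene","top"):
    im=robot.capture(n); cv2.imwrite(f"pics/{n}0.png",im[:,:,::-1])
    m=robot.camera_model(n); print(n,m["camera_matrix"],m["pose"])
s=robot.sense(); print({k:s[k] for k in("t","ee_pos","tcp_rot","opening","ft_force")}, robot.hold_point_z)
E
```

```text
scene [[513.17679437   0.         318.83364865]
 [  0.         513.17679437 244.08209248]
 [  0.           0.           1.        ]] [[-8.51050239e-01  3.04560350e-01 -4.27734127e-01  1.12228999e+03]
 [ 5.24971547e-01  5.10400054e-01 -6.81099597e-01  9.17307381e+02]
 [ 1.08795902e-02 -8.04198221e-01 -5.94261606e-01  8.98823492e+02]
 [ 0.00000000e+00  0.00000000e+00  0.00000000e+00  1.00000000e+00]]
top [[567.08516103   0.         327.31676865]
 [  0.         567.08516103 243.24850974]
 [  0.           0.           1.        ]] [[-1.94154045e-02 -9.88238888e-01  1.51680397e-01  3.20532380e+02]
 [-9.99590171e-01  2.23784476e-02  1.78520409e-02 -1.92611668e+01]
 [-2.10364529e-02 -1.51271629e-01 -9.88268365e-01  1.42626767e+03]
 [ 0.00000000e+00  0.00000000e+00  0.00000000e+00  1.00000000e+00]]
{'t': 0.1, 'ee_pos': array([210.38147128, 614.58080598, 221.74900942]), 'tcp_rot': array([-7.27635668e-05,  1.64152417e-01,  9.86434725e-01, -7.16097094e-04]), 'opening': 1.0004055260940243, 'ft_force': array([-0.18897826, -0.31307349, -0.42084182])} 18.700000000000003
```

View pics/scene0.png

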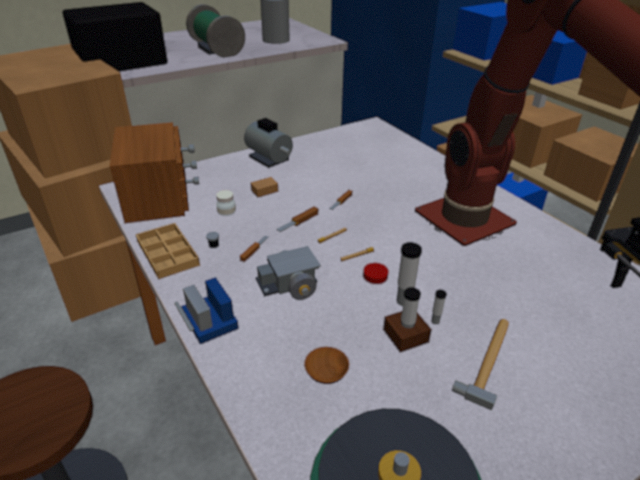

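View pics/top0.png

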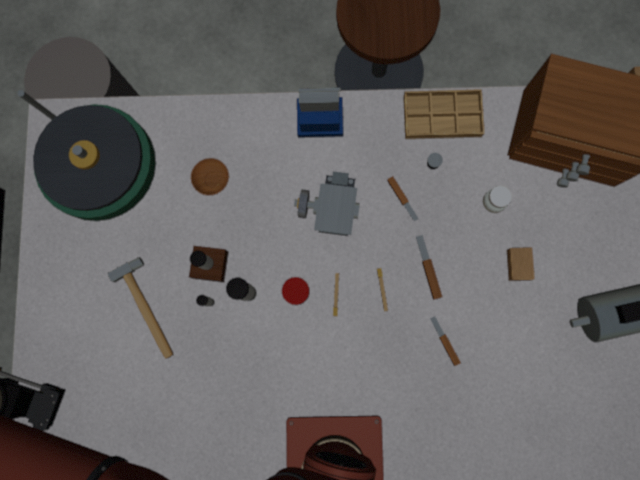

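The guns are at top pixels (238,289) large, (201,260) in the stand and (203,300) small. The one in the stand is middle-sized and is meant. The blades are (402,198) ~49 px, (429,266) ~64 px and (446,341) ~52 px. At 0.4 px/mm, the 164 mm one is (429,266). The housing is at (337,205), with the lip towards the robot and the wheel on the left. I'll confirm these in an enlarged crop.

```bash
cat > h.py <<'E'
import numpy as np, cv2
from bench import robot
from scipy.spatial.transform import Rotation as R
def proj(n,P):
    m=robot.camera_model(n);T=np.linalg.inv(m["pose"]);P=np.atleast_2d(P)@T[:3,:3].T+T[:3,3]
    p=P@m["camera_matrix"].T;return p[:,:2]/p[:,2:]
def ray(n,uv,z):
    m=robot.camera_model(n);uv=np.atleast_2d(uv);d=np.c_[uv,np.ones(len(uv))]@np.linalg.inv(m["camera_matrix"]).T@m["pose"][:3,:3].T
    o=m["pose"][:3,3];return o+d*((z-o[2])/d[:,2])[:,None]
def tool():
    s=robot.sense();q=s["tcp_rot"];return s["ee_pos"],R.from_quat(q[[1,2,3,0]])
def rz(a):return np.array([[np.cos(a),-np.sin(a),0],[np.sin(a),np.cos(a),0],[0,0,1]])
E
python3 - <<'E'
from h import *
t=cv2.imread("pics/top0.png");s=cv2.imread("pics/scene0.png")
def c(im,x,y,w,h):
    return cv2.resize(im[y:y+h,x:x+w],(400,300),interpolation=cv2.INTER_CUBIC)
o=np.vstack([np.hstack([c(t,290,165,80,60+0),c(t,385,230,100,75)]),np.hstack([c(t,180,240,80,60),c(s,250,235,80,60)])])
o=cv2.convertScaleAbs(o,alpha=1.4)
cv2.imwrite("pics/c1.png",o)
# blade candidates via orange mask
hsv=cv2.cvtColor(t,cv2.COLOR_BGR2HSV)
m=cv2.inRange(hsv,(5,120,60),(20,255,255))
n,l,st,ce=cv2.connectedComponentsWithStats(m)
for i in range(1,n):
    if 30<st[i,4]<1200:
        P=np.argwhere(l==i)[:,::-1].astype(np.float32); W=ray("top",P,15.)[:,:2]
        print(ce[i].round(1),st[i,4],cv2.minAreaRect(W.astype(np.float32)))
E
```

```text
[471.7  95.3] 86 ((906.326171875, -369.03009033203125), (58.94853973388672, 49.324798583984375), 88.35746765136719)
[416.9  93.8] 61 ((927.91552734375, -235.9582977294922), (57.41900634765625, 8.268013954162598), 88.36690521240234)
[443.5  93.1] 64 ((927.0621337890625, -304.3282775878906), (57.95650100708008, 13.291143417358398), 80.1321792602539)
[473.1 117.1] 67 ((859.8811645507812, -379.76263427734375), (70.2655029296875, 36.4992790222168), 52.210594177246094)
[418.3 115.4] 44 ((868.9750366210938, -235.99407958984375), (57.03380584716797, 5.446073532104492), 88.41617584228516)
[443.9 114.6] 44 ((867.1119995117188, -303.2799987792969), (56.88376235961914, 5.443171501159668), 88.4114761352539)
[440.  135.3] 115 ((811.9784545898438, -290.09375), (174.9790496826172, 8.082449913024902), 88.4579086303711)
[550.6 151.4] 125 ((761.0165405273438, -572.111083984375), (153.528564453125, 6.604221343994141), 72.33989715576172)
[542.1 158.9] 115 ((742.2592163085938, -548.5861206054688), (145.50369262695312, 5.3378753662109375), 72.8390884399414)
[ 87.7 164. ] 46 ((762.2853393554688, 624.7783203
[... 562 characters left out ...]
74.72021484375, -449.3783264160156), (70.22590637207031, 4.920675277709961), 0.46584463119506836)
[431.6 278.7] 300 ((442.3116760253906, -251.1094970703125), (95.41868591308594, 19.237682342529297), 13.882610321044922)
[150.9 314.9] 184 ((371.12310791015625, 450.8201599121094), (229.43075561523438, 6.353302001953125), 28.671585083007812)
[449.4 349.7] 178 ((268.4210510253906, -286.00384521484375), (73.20867156982422, 13.981541633605957), 25.766870498657227)
[ 26.6 469.2] 689 ((14.567346572875977, 709.2481689453125), (193.87158203125, 64.24835968017578), 89.18489837646484)
[342.7 473.5] 157 ((-18.624462127685547, -23.57923126220703), (97.13345336914062, 22.464645385742188), 78.07815551757812)
```

View pics/c1.png

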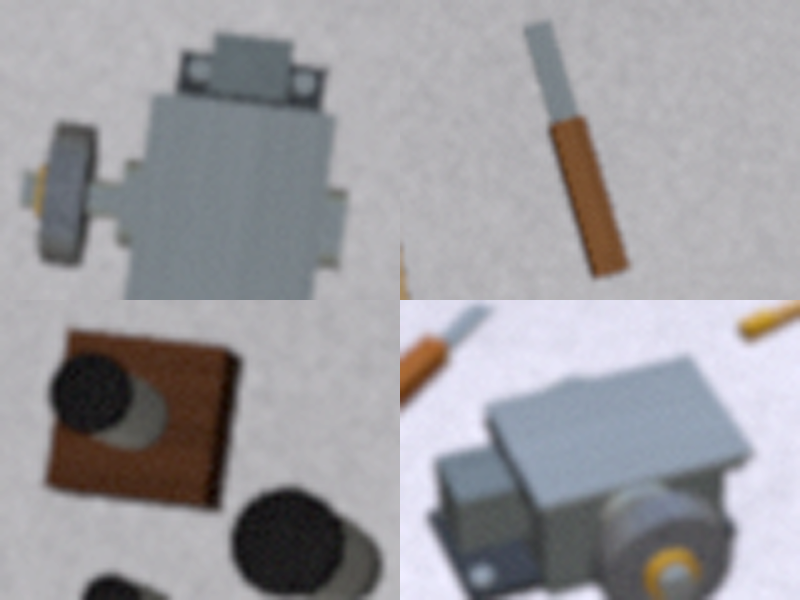

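The crop confirms the blade (95x19 mm measured handle with a long steel part), the medium gun in the stand, and the housing with a closed cover. Next I'll fit the poses.

```bash
cat > loc.py <<'E'
from h import *
from scipy.optimize import least_squares
t=cv2.imread("pics/top0.png");s=cv2.imread("pics/scene0.png")
g=cv2.cvtColor(t,cv2.COLOR_BGR2HSV)
roi=cv2.inRange(g,(0,25,0),(179,255,255)); m=np.zeros_like(roi); m[160:250,290:375]=roi[160:250,290:375]
m=cv2.morphologyEx(m,cv2.MORPH_OPEN,np.ones((19,19),np.uint8))
c=max(cv2.findContours(m,cv2.RETR_EXTERNAL,cv2.CHAIN_APPROX_NONE)[0],key=cv2.contourArea)
print("mask quad",cv2.boxPoints(cv2.minAreaRect(c)).round(1).tolist())
def fit(model,obs,x0):
    f=lambda x:np.concatenate([(proj(n,model[n]@rz(x[2]).T+[x[0],x[1],0])-o).ravel() for n,o in obs.items()])
    r=least_squares(f,x0);print(r.x.round(3),r.fun.round(1));return r.x
q=cv2.boxPoints(cv2.minAreaRect(c)); near=q[np.argsort(-q[:,1])[:2]]; near=near[np.argsort(near[:,0])]
print(near)
C=np.array([[52,46,64],[52,-46,64],[-66,46,64],[-66,-46,64.]])
ot=np.array([[320.4,184.2],[356.8,187.8],[315.5,232.5],[352,235.5]])
os_=np.array([[278.6,276.6],[267.4,256.2],[320,265.6],[308,246.2]])
for o in({"top":ot},{"scene":os_},{"top":ot,"scene":os_}): fit({"top":C,"scene":C},o,[620,0,0.])
B=np.array([[104,9,13.5],[104,-9,13.5],[-60,11,24],[-60,-11,24],[40,11,24],[40,-11,24]])
ob=np.array([[416.25,236.25],[422.75,235.5],[433,299.25],[442.25,297],[422.5,260.5],[431,259.25]])
print("blade");fit({"top":B},{"top":ob},[440,-250,0.2])
print("gun from cap top",ray("top",[[198.4,258.6]],140.))
S=np.array([[40,40,45],[40,-40,45],[-40,40,45]]);
print("stand");fit({"top":S},{"top":np.array([[193.6,246],[225.6,249.2],[189.6,277.4]])},[470,300,0])
E
python3 loc.py; python3 - <<'E'
import cv2,numpy as np
t=cv2.imread("pics/top0.png");s=cv2.imread("pics/scene0.png")
a=cv2.resize(t[195:245,300:366],(400,300),interpolation=cv2.INTER_CUBIC)
b=cv2.resize(s[280:355,380:460],(400,375),interpolation=cv2.INTER_CUBIC)
o=np.zeros((375,800,3),np.uint8);o[:300,:400]=a;o[:,400:]=b
cv2.imwrite("pics/c2.png",cv2.convertScaleAbs(o,alpha=1.4))
E
```

```text
Traceback (most recent call last):
  File "loc.py", line 7, in <module>
    c=max(cv2.findContours(m,cv2.RETR_EXTERNAL,cv2.CHAIN_APPROX_NONE)[0],key=cv2.contourArea)
ValueError: max() iterable argument is empty
```

View pics/c2.png

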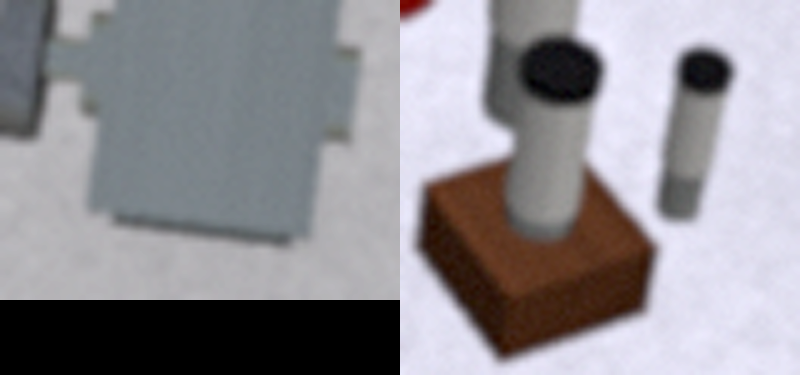

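The crop shows the lip's near corners at top (314.9,230) and (351,234.5), the gun's cap at scene (412.2,294), and the stand's top corners at scene (385,317.4), (431,330) and (400.4,339.2).

```bash
sed -i '/^g=/,/print("mask/d;/^q=/d;/^print(near)/d' loc.py; sed -i 's/\[315.5,232.5\],\[352,235.5\]/[314.9,230],[351,234.5]/' loc.py
cat >> loc.py <<'E'
print("stand both")
# scene: left corner = far(+x), -y? ; identify by projection
x=[470,310,-.1]
print(proj("scene",np.array([[40,40,45],[40,-40,45],[-40,40,45],[-40,-40,45.]])@rz(x[2]).T+[x[0],x[1],0]).round(0).tolist())
print("gun scene",ray("scene",[[412.2,294]],140.),"z fit")
r=least_squares(lambda p:np.concatenate([proj("top",p)[0]-[198.4,258.6],proj("scene",p)[0]-[412.2,294]]),[470,300,140.]);print(r.x,r.fun)
E
python3 loc.py
```

```text
[ 6.21115e+02 -1.80060e+01 -1.40000e-01] [-0.3 -0.6  0.3 -0.  -0.7  0.4  0.7  0.2]
[ 6.23641e+02 -1.17900e+01 -1.55000e-01] [-0.5  0.1 -0.7 -0.2  1.2  0.1  0.  -0.2]
[ 6.21622e+02 -1.63690e+01 -1.45000e-01] [-0.9 -0.8 -0.3 -0.1 -1.5  0.1 -0.1  0.1 -0.4 -1.1 -0.9 -1.2  1.  -1.3
 -0.4 -1.4]
blade
[ 4.50275e+02 -2.48914e+02  2.23000e-01] [-0.3  0.2  0.1 -0.8  0.3  0.6 -0.2  0.7  0.   0.1  0.1 -0.8]
gun from cap top [[488.99244962 300.74500698 140.        ]]
stand
[ 4.89114e+02  3.01519e+02 -1.22000e-01] [ 0.2 -0.2  0.1 -0.2 -0.3  0.5]
stand both
[[411.0, 337.0], [392.0, 314.0], [440.0, 326.0], [420.0, 305.0]]
gun scene [[496.512155   310.77735273 140.        ]] z fit
[489.68614333 303.36275058 131.15457637] [-0.18260538  0.20340207 -0.2625526  -0.01632601]
```

```bash
sed -i 's/f=lambda x:/f=lambda x:0.4+/' loc.py; python3 loc.py | sed -n '1,12p'
cat >> h.py <<'E'
def frame(yaw,tilt=0.):
    # tool y along yaw+90deg, z down, then tilted so that z leans towards +x(yaw) by tilt
    b=np.array([[-1,0,0],[0,1,0],[0,0,-1.]]).T
    return R.from_matrix(rz(yaw))*R.from_euler('y',-tilt)*R.from_matrix(b)
def seq(*wps):
    p,r=tool();print("at",p.round(1),"rpy",(r.as_matrix()[:,2]).round(3),"yaw",round(np.arctan2(-r.as_matrix()[0,1],r.as_matrix()[1,1]),3))
    for P,F in wps:
        P=np.array(P,float);d=r.inv().apply(P-p)/1000;w=(r.inv()*F).as_rotvec()
        print("dp",d.round(4).tolist(),"rot",w.round(3).tolist());p,r=P,F
E
python3 -c "
from h import *
seq(((450,330,225),frame(0)),((560,40,225),frame(.22)),((474,-243,120),frame(.223)))"
```

```text
[ 6.2214e+02 -1.7046e+01 -1.4000e-01] [-0.3 -0.6  0.3 -0.  -0.7  0.4  0.7  0.2]
[ 6.23718e+02 -1.37860e+01 -1.54000e-01] [-0.5  0.1 -0.7 -0.2  1.2  0.1  0.  -0.2]
[ 6.22512e+02 -1.62160e+01 -1.45000e-01] [-0.5 -0.8  0.1 -0.  -1.2  0.1  0.2  0.1 -0.3 -0.5 -0.8 -0.7  1.2 -0.8
 -0.3 -0.8]
blade
[ 4.51296e+02 -2.47973e+02  2.23000e-01] [-0.3  0.2  0.1 -0.8  0.3  0.6 -0.2  0.7  0.   0.1  0.1 -0.8]
gun from cap top [[488.99244962 300.74500698 140.        ]]
stand
[ 4.90131e+02  3.02523e+02 -1.22000e-01] [ 0.2 -0.2  0.1 -0.2 -0.3  0.5]
stand both
[[411.0, 337.0], [392.0, 314.0], [440.0, 326.0], [420.0, 305.0]]
gun scene [[496.512155   310.77735273 140.        ]] z fit
at [210.4 614.6 221.7] rpy [-0.    -0.001 -1.   ] yaw -0.33
dp [-0.3189, -0.1916, -0.0029] rot [-0.001, -0.0, -0.33]
dp [-0.11, -0.29, 0.0] rot [0.0, 0.0, -0.22]
dp [0.1457, -0.2574, 0.105] rot [0.0, 0.0, -0.003]
```

>>> move_arm:
  steps:
    - {"dp":[-0.052,-0.031,0],"rot":[0,0,-0.066]}
    - {"dp":[-0.104,-0.063,0],"rot":[0,0,-0.132]}
    - {"dp":[-0.157,-0.094,0],"rot":[0,0,-0.198]}
    - {"dp":[-0.209,-0.126,0],"rot":[0,0,-0.264]}
    - {"dp":[-0.261,-0.157,0],"rot":[0,0,-0.33]}
  jaw: 0.06
  newtons: 60

```text
t: 0.72
ee_pos: [407.5, 380.0, 222.4]
tcp_rot: [-0.0, -0.001, 1.0, -0.0]
ft_force: [0.2, 0.6, 0.9]
opening: 0.695
gripper_force: 0.0
```

>>> move_arm:
  steps:
    - {"dp":[-0.021,-0.042,0],"rot":[0,0,-0.044]}
    - {"dp":[-0.041,-0.084,0],"rot":[0,0,-0.088]}
    - {"dp":[-0.062,-0.127,0],"rot":[0,0,-0.132]}
    - {"dp":[-0.082,-0.169,0],"rot":[0,0,-0.176]}
    - {"dp":[-0.103,-0.211,0],"rot":[0,0,-0.22]}

```text
t: 1.35
ee_pos: [509.9, 169.4, 222.4]
tcp_rot: [-0.0, -0.111, 0.994, -0.0]
ft_force: [0.0, 0.5, -0.7]
opening: 0.69
gripper_force: 0.0
```

>>> move_arm:
  steps:
    - {"dp":[0.006,-0.058,0]}
    - {"dp":[0.012,-0.116,0]}
    - {"dp":[0.017,-0.175,0]}
    - {"dp":[0.023,-0.233,0]}
    - {"dp":[0.029,-0.291,0]}

```text
validation failed for argument at $.st...
```

```bash
python3 -c "
from h import *
b=np.array([451,-248.5,0]);g=b+rz(.223)@[22,0,0];print(g)
seq(((g[0],g[1],80),frame(.223)))"
```

```text
[ 472.45524414 -243.63456076    0.        ]
at [509.9 169.4 222.4] rpy [-0. -0. -1.] yaw 0.222
dp [0.1273, -0.3947, 0.1424] rot [0.0, -0.0, -0.001]
```

>>> move_arm:
  steps:
    - {"dp":[0.018,-0.056,0],"rot":[0,0,0]}
    - {"dp":[0.036,-0.113,0],"rot":[0,0,0]}
    - {"dp":[0.054,-0.17,0],"rot":[0,0,0]}
    - {"dp":[0.072,-0.226,0],"rot":[0,0,0]}
    - {"dp":[0.09,-0.28,0],"rot":[0,0,0]}

```text
t: 1.98
ee_pos: [482.3, -123.9, 222.5]
tcp_rot: [0.0, -0.11, 0.994, 0.0]
ft_force: [0.7, 0.1, -0.8]
opening: 0.692
gripper_force: 0.0
```

>>> move_arm:
  steps:
    - {"dp":[0.018,-0.057,0.01],"rot":[0,0,0]}
    - {"dp":[0.037,-0.115,0.04],"rot":[0,0,0]}
    - {"dp":[0.037,-0.115,0.09],"rot":[0,0,0]}
    - {"dp":[0.037,-0.115,0.142],"rot":[0,0,0]}
    - {"dp":[0.037,-0.115,0.142],"rot":[0,0,0]}

```text
t: 2.6
ee_pos: [469.0, -241.4, 77.6]
tcp_rot: [-0.004, -0.11, 0.994, 0.001]
ft_force: [0.3, 1.0, 0.8]
opening: 0.688
gripper_force: 0.0
```

```bash
python3 - <<'E'
from h import *
seq()
a=robot.capture("top");b=robot.capture("scene")
cv2.imwrite("pics/top1.png",a[:,:,::-1]);cv2.imwrite("pics/scene1.png",b[:,:,::-1])
o=np.hstack([cv2.resize(a[220:310,380:490,::-1],(396,324),interpolation=cv2.INTER_CUBIC),cv2.resize(b[170:260,240:350,::-1],(396,324),interpolation=cv2.INTER_CUBIC)])
cv2.imwrite("pics/c3.png",cv2.convertScaleAbs(o,alpha=1.4))
p,r=tool()
print(proj("top",p),proj("scene",p))
E
```

```text
at [ 469.  -241.4   77.6] rpy [-0.007  0.001 -1.   ] yaw 0.22
[[431.92174988 263.6290333 ]] [[297.48845427 200.18254598]]
```

View pics/c3.png

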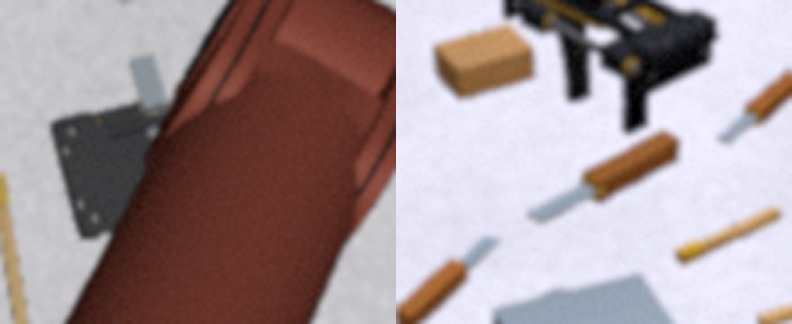

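The scene crop shows the fingertip midpoint at about (297.8,200.6), against a projected TCP of (297.5,200.2), so the calibration agrees. The fingers straddle the handle.

```bash
python3 -c "
from h import *
b=np.array([451,-248.5,0]);g=b+rz(.223)@[22,0,0]
print(proj('scene',b+rz(.223)@[104,0,13.5]),'obs 279.1 229.9')
seq(((g[0],g[1],5),frame(.223)))"
```

```text
[[277.53725409 229.20894333]] obs 279.1 229.9
at [ 472.3 -242.6   81.7] rpy [-0.    -0.001 -1.   ] yaw 0.22
dp [0.0, -0.001, 0.0767] rot [-0.0, -0.0, -0.003]
```

>>> move_arm:
  steps:
    - {"dp":[0,-0.001,0.03],"rot":[0,0,0]}
    - {"dp":[0,-0.001,0.06],"rot":[0,0,0]}
    - {"dp":[0,-0.001,0.077],"rot":[0,0,0]}
    - {"dp":[0,-0.001,0.077],"rot":[0,0,0]}

```text
t: 3.2
ee_pos: [472.6, -243.2, 4.2]
tcp_rot: [0.0, -0.11, 0.994, -0.0]
ft_force: [0.2, -0.5, 0.4]
opening: 0.687
gripper_force: 0.0
```

>>> move_arm:
  steps:
    - {"dp":[0,0,0],"rot":[0,0,0]}
    - {"dp":[0,0,0],"rot":[0,0,0]}
    - {"dp":[0,0,0],"rot":[0,0,0]}
    - {"dp":[0,0,0],"rot":[0,0,0]}
  jaw: 0.0
  newtons: 60

```text
t: 3.7
ee_pos: [472.3, -243.3, 3.8]
tcp_rot: [0.0, -0.11, 0.994, -0.0]
ft_force: [0.3, 0.3, 0.1]
opening: 0.321
gripper_force: 0.0
```

```bash
python3 -c "
from h import *
s=robot.sense();print(s['opening'],s['gripper_force'],s['ft_force'])
seq()"
```

```text
0.32081935237767206 0.0 [0.27476205 0.33638038 0.0561312 ]
at [ 472.3 -243.3    3.8] rpy [ 0. -0. -1.] yaw 0.22
```

>>> move_arm:
  steps:
    - {"dp":[0,0,0],"rot":[0,0,0]}
    - {"dp":[0,0,0],"rot":[0,0,0]}
    - {"dp":[0,0,0],"rot":[0,0,0]}

```text
t: 4.08
ee_pos: [472.2, -243.3, 3.7]
tcp_rot: [0.0, -0.11, 0.994, -0.0]
ft_force: [-0.7, 0.6, 4.2]
opening: 0.248
gripper_force: 59.7
```

>>> move_arm:
  steps:
    - {"dp":[0,0,-0.03],"rot":[0,0,0]}
    - {"dp":[0,0,-0.09],"rot":[0,0,0]}
    - {"dp":[0,0,-0.13],"rot":[0,0,0]}

```text
t: 4.45
ee_pos: [472.3, -243.6, 135.5]
tcp_rot: [0.0, -0.11, 0.994, -0.0]
ft_force: [0.6, 1.1, -1.9]
opening: 0.247
gripper_force: 59.7
```

```bash
python3 - <<'E'
from h import *
s=robot.sense();print(s['opening'],s['gripper_force'],s['ft_force'])
# nominal: tip in tool frame = forward (104-22)=82 along -toolx, height 12-4=8 above TCP
H=np.array([622.3,-16.6,0]);yh=-.143
Rz=rz(yh)
def tcp(tipx,tipz): return H+Rz@[tipx-82,0,tipz-8.]
seq((tcp(-90,130),frame(yh)),(tcp(-90,55.5),frame(yh)),(tcp(-53,55.5),frame(yh)))
E
```

```text
0.2474887345642055 59.7284871339798 [ 0.6113119   1.1255452  -1.92913775]
at [ 472.3 -243.6  135.5] rpy [ 0.001 -0.    -1.   ] yaw 0.22
dp [-0.0351, 0.2499, 0.0134] rot [-0.0, 0.001, 0.363]
dp [0.0, 0.0, 0.0745] rot [0.0, 0.0, 0.0]
dp [-0.037, 0.0, 0.0] rot [0.0, 0.0, 0.0]
```

>>> move_arm:
  steps:
    - {"dp":[-0.007,0.05,0],"rot":[0,0,0.073]}
    - {"dp":[-0.014,0.1,0],"rot":[0,0,0.145]}
    - {"dp":[-0.021,0.15,0],"rot":[0,0,0.218]}
    - {"dp":[-0.028,0.2,0],"rot":[0,0,0.29]}
    - {"dp":[-0.035,0.25,0.013],"rot":[0,0,0.363]}

```text
t: 5.08
ee_pos: [451.9, 10.1, 121.0]
tcp_rot: [0.001, 0.072, 0.997, 0.0]
ft_force: [0.6, 0.3, -1.0]
opening: 0.247
gripper_force: 59.7
```

>>> move_arm:
  steps:
    - {"dp":[0,0,0.025],"rot":[0,0,0]}
    - {"dp":[0,0,0.055],"rot":[0,0,0]}
    - {"dp":[0,0,0.074],"rot":[0,0,0]}
    - {"dp":[0,0,0.074],"rot":[0,0,0]}

```text
t: 5.58
ee_pos: [450.3, 8.0, 45.3]
tcp_rot: [-0.002, 0.071, 0.997, -0.001]
ft_force: [0.2, 1.0, -1.2]
opening: 0.245
gripper_force: 59.7
```

```bash
python3 - <<'E'
from h import *
H=np.array([622.3,-16.6,0]);yh=-.143
Rz=rz(yh)
def tcp(tipx,tipz): return H+Rz@[tipx-82,0,tipz-8.]
seq((tcp(-90,55.5),frame(yh)),(tcp(-53,55.5),frame(yh)))
p,r=tool();T=p+r.apply([-82,0,-8.]);print("tip",T,proj("top",T),proj("scene",T))
a=robot.capture("top");b=robot.capture("scene")
cv2.imwrite("pics/top2.png",a[:,:,::-1]);cv2.imwrite("pics/scene2.png",b[:,:,::-1])
o=np.hstack([cv2.resize(a[205:265,300:366,::-1],(396,360),interpolation=cv2.INTER_CUBIC),cv2.resize(b[220:280,270:336,::-1],(396,360),interpolation=cv2.INTER_CUBIC)])
cv2.imwrite("pics/c4.png",cv2.convertScaleAbs(o,alpha=1.4))
E
```

```text
at [450.3   8.   45.3] rpy [-0.003 -0.001 -1.   ] yaw -0.143
dp [-0.0017, 0.0002, -0.0022] rot [-0.002, -0.003, 0.0]
dp [-0.037, 0.0, 0.0] rot [0.0, 0.0, 0.0]
tip [531.47701156  -3.71282733  53.04446578] [[331.09228506 243.09094994]] [[322.58250733 255.27144453]]
```

View pics/c4.png

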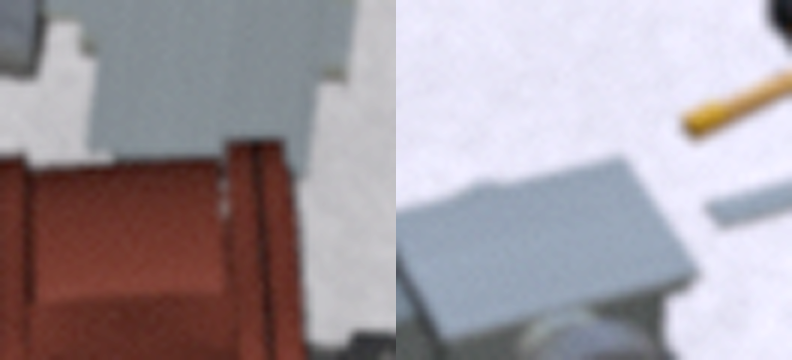

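The scene crop shows the blade tip at (322.4,255.8), against a prediction of (322.6,255.3). It's level, centred and just in front of the lip, so I'll insert it.

```bash
python3 - <<'E'
from h import *
H=np.array([622.3,-16.6,0]);yh=-.143
Rz=rz(yh)
def tcp(tipx,tipz): return H+Rz@[tipx-82,0,tipz-8.]
print(proj("scene",H+Rz@[-66,0,64]),"obs lip 313.6 255.3")
seq((tcp(-53,55.5),frame(yh)))
E
```

```text
[[313.84031885 254.33560264]] obs lip 313.6 255.3
at [451.9   8.2  47. ] rpy [ 0. -0. -1.] yaw -0.143
dp [-0.0372, -0.0002, -0.0005] rot [-0.0, 0.0, -0.0]
```

>>> move_arm:
  steps:
    - {"dp":[-0.008,0,-0.0005],"rot":[0,0,0]}
    - {"dp":[-0.016,0,-0.0005],"rot":[0,0,0]}
    - {"dp":[-0.024,0,-0.0005],"rot":[0,0,0]}
    - {"dp":[-0.031,0,-0.0005],"rot":[0,0,0]}
    - {"dp":[-0.036,0,-0.0005],"rot":[0,0,0]}

```text
t: 6.3
ee_pos: [487.8, 3.1, 47.0]
tcp_rot: [-0.0, 0.071, 0.997, -0.0]
ft_force: [-0.2, 0.6, -1.0]
opening: 0.249
gripper_force: 59.7
```

```bash
python3 - <<'E'
from h import *
seq();print(robot.sense()['ft_force'],robot.sense()['torque'])
b=robot.capture("scene")
cv2.imwrite("pics/scene3.png",b[:,:,::-1])
cv2.imwrite("pics/c5.png",cv2.convertScaleAbs(cv2.resize(b[220:300,260:350,::-1],(540,480),interpolation=cv2.INTER_CUBIC),alpha=1.4))
E
```

```text
at [487.8   3.1  47. ] rpy [-0. -0. -1.] yaw -0.143
[-0.17950367  0.64168126 -1.03591447] [ 0.06758005 -0.0506408   0.01623127]
```

There's no contact force, so the blade is in the gap. Now I'll lift.

>>> move_arm:
  steps:
    - {"dp":[0,0,-0.004],"rot":[0,0,0]}
    - {"dp":[0,0,-0.008],"rot":[0,0,0]}
    - {"dp":[0,0,-0.012],"rot":[0,0,0]}

```text
t: 6.72
ee_pos: [487.2, 3.1, 59.4]
tcp_rot: [-0.0, 0.071, 0.997, 0.0]
ft_force: [1.8, -0.5, -4.2]
opening: 0.249
gripper_force: 59.7
```

>>> move_arm:
  steps:
    - {"dp":[-0.001,0,-0.008],"rot":[0,0,0]}
    - {"dp":[-0.003,0,-0.016],"rot":[0,0,0]}
    - {"dp":[-0.004,0,-0.024],"rot":[0,0,0]}
    - {"dp":[-0.006,0,-0.032],"rot":[0,0,0]}
    - {"dp":[-0.007,0,-0.04],"rot":[0,0,0]}

```text
t: 7.35
ee_pos: [494.7, 2.2, 99.9]
tcp_rot: [0.0, 0.071, 0.997, 0.0]
ft_force: [0.1, -0.9, -1.4]
opening: 0.249
gripper_force: 59.7
```

```bash
python3 - <<'E'
from h import *
seq();print(robot.sense()['ft_force'])
b=robot.capture("scene")
cv2.imwrite("pics/scene4.png",b[:,:,::-1])
cv2.imwrite("pics/c6.png",cv2.convertScaleAbs(cv2.resize(b[200:300,240:360,::-1],(600,500),interpolation=cv2.INTER_CUBIC),alpha=1.4))
E
```

```text
at [494.7   2.2  99.9] rpy [ 0.001  0.    -1.   ] yaw -0.143
[ 0.08976179 -0.89555385 -1.41963263]
```

View pics/c6.png

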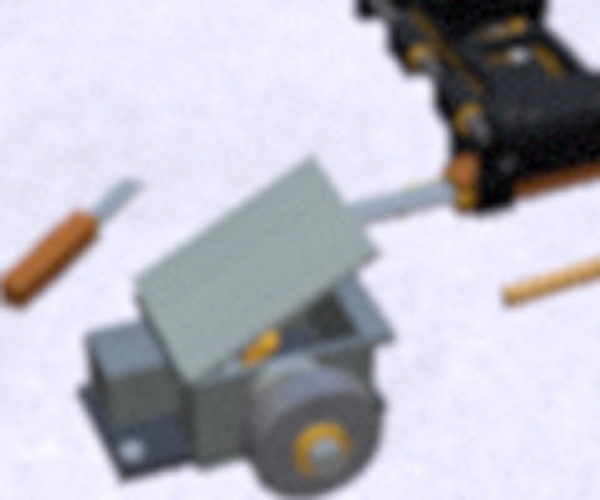

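The cover is half up over the blade and the nipple shows beneath it at crop (262,347). I'll lift a little further.

>>> move_arm:
  steps:
    - {"dp":[-0.001,0,-0.006],"rot":[0,0,0]}
    - {"dp":[-0.002,0,-0.012],"rot":[0,0,0]}
    - {"dp":[-0.002,0,-0.012],"rot":[0,0,0]}
    - {"dp":[-0.002,0,-0.012],"rot":[0,0,0]}

```text
t: 7.9
ee_pos: [496.1, 1.9, 110.9]
tcp_rot: [-0.0, 0.071, 0.997, -0.0]
ft_force: [1.0, -0.4, -1.6]
opening: 0.249
gripper_force: 59.7
```

```bash
python3 - <<'E'
from h import *
b=robot.capture("scene");a=robot.capture("top")
cv2.imwrite("pics/scene5.png",b[:,:,::-1]);cv2.imwrite("pics/top5.png",a[:,:,::-1])
o=np.hstack([cv2.resize(b[200:300,240:340,::-1],(400,400),interpolation=cv2.INTER_CUBIC),cv2.resize(a[160:240,290:370,::-1],(400,400),interpolation=cv2.INTER_CUBIC)])
cv2.imwrite("pics/c7.png",cv2.convertScaleAbs(o,alpha=1.4))
# lay-down: original spot
B=np.array([451,-248.5,0]);g=B+rz(.223)@[22,0,0]
H=np.array([622.3,-16.6,0])
seq(((450,8,130),frame(-.143)),((g[0],g[1],100),frame(.22)),((g[0],g[1],6),frame(.22)))
E
```

```text
at [496.1   1.9 110.8] rpy [-0. -0. -1.] yaw -0.143
dp [0.0465, -0.0005, -0.0192] rot [-0.0, -0.0, 0.0]
dp [-0.0581, -0.2459, 0.03] rot [0.0, 0.0, -0.363]
dp [0.0, 0.0, 0.094] rot [0.0, 0.0, 0.0]
```

View pics/c7.png

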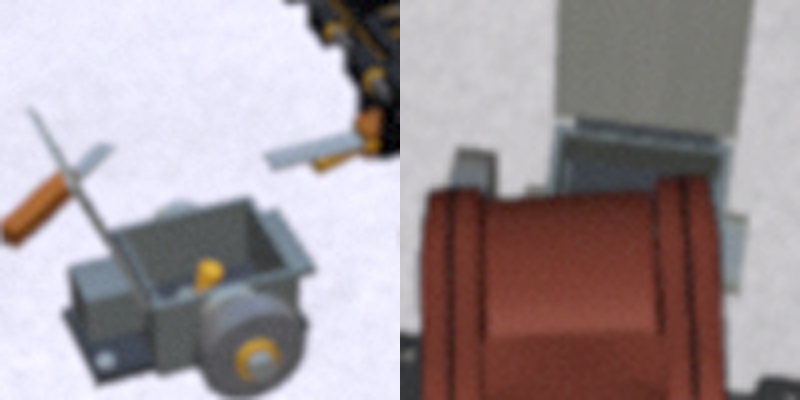

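The cover is fully open and the nipple is visible at scene crop (208,272). Next I'll lay the blade back.

>>> move_arm:
  steps:
    - {"dp":[0.023,0,-0.01],"rot":[0,0,0]}
    - {"dp":[0.0465,0,-0.019],"rot":[0,0,0]}

```text
t: 8.25
ee_pos: [449.5, 8.4, 129.9]
tcp_rot: [-0.0, 0.072, 0.997, -0.0]
ft_force: [0.0, -0.0, -2.1]
opening: 0.251
gripper_force: 59.7
```

>>> move_arm:
  steps:
    - {"dp":[-0.012,-0.049,0],"rot":[0,0,-0.073]}
    - {"dp":[-0.023,-0.098,0],"rot":[0,0,-0.145]}
    - {"dp":[-0.035,-0.148,0],"rot":[0,0,-0.218]}
    - {"dp":[-0.047,-0.197,0.01],"rot":[0,0,-0.29]}
    - {"dp":[-0.058,-0.246,0.03],"rot":[0,0,-0.363]}

```text
t: 8.88
ee_pos: [473.5, -244.7, 100.4]
tcp_rot: [0.001, -0.112, 0.994, -0.0]
ft_force: [0.3, 0.7, -1.0]
opening: 0.249
gripper_force: 59.7
```

>>> move_arm:
  steps:
    - {"dp":[0,0,0.03],"rot":[0,0,0]}
    - {"dp":[0,0,0.06],"rot":[0,0,0]}
    - {"dp":[0,0,0.075],"rot":[0,0,0]}
    - {"dp":[0,0,0.083],"rot":[0,0,0]}
    - {"dp":[0,0,0.083],"rot":[0,0,0]}

```text
t: 9.5
ee_pos: [472.8, -243.2, 17.3]
tcp_rot: [0.0, -0.11, 0.994, -0.0]
ft_force: [-0.1, 0.4, -0.9]
opening: 0.246
gripper_force: 59.7
```

```bash
python3 - <<'E'
from h import *
seq(((472.3,-243.3,5),frame(.22)));print(robot.sense()['ft_force'])
E
```

```text
at [ 472.8 -243.2   17.3] rpy [ 0. -0. -1.] yaw 0.22
dp [0.0005, 0.0, 0.0123] rot [-0.0, 0.0, 0.0]
[-0.0933189   0.41872605 -0.88912825]
```

>>> move_arm:
  steps:
    - {"dp":[0,0,0.005],"rot":[0,0,0]}
    - {"dp":[0,0,0.01],"rot":[0,0,0]}
    - {"dp":[0,0,0.0125],"rot":[0,0,0]}
    - {"dp":[0,0,0.0125],"rot":[0,0,0]}

```text
t: 10.0
ee_pos: [472.5, -243.2, 4.4]
tcp_rot: [-0.0, -0.11, 0.994, 0.0]
ft_force: [-0.2, -0.2, -1.9]
opening: 0.246
gripper_force: 59.7
```

>>> move_arm:
  steps:
    - {"dp":[0,0,0],"rot":[0,0,0]}
    - {"dp":[0,0,0],"rot":[0,0,0]}
    - {"dp":[0,0,0],"rot":[0,0,0]}
  jaw: 0.06

```text
t: 10.38
ee_pos: [472.8, -243.3, 4.7]
tcp_rot: [0.0, -0.11, 0.994, -0.0]
ft_force: [0.1, -0.2, -0.1]
opening: 0.504
gripper_force: 0.0
```

>>> move_arm:
  steps:
    - {"dp":[0,0,-0.03],"rot":[0,0,0]}
    - {"dp":[0,0,-0.09],"rot":[0,0,0]}
    - {"dp":[0,0,-0.15],"rot":[0,0,0]}
    - {"dp":[0,0,-0.2],"rot":[0,0,0]}
    - {"dp":[0,0,-0.24],"rot":[0,0,0]}

```text
t: 11.0
ee_pos: [472.8, -243.4, 247.0]
tcp_rot: [0.001, -0.11, 0.994, -0.0]
ft_force: [0.6, 0.4, -0.4]
opening: 0.686
gripper_force: 0.0
```

```bash
python3 - <<'E'
from h import *
b=robot.capture("scene");cv2.imwrite("pics/scene6.png",b[:,:,::-1])
seq(((500,0,240),frame(-.143)),((490,302.5,240),frame(-.143)),((490,302.5,150),frame(-.143)))
# nipple: brass blob in scene5
hsv=cv2.cvtColor(b[:,:,::-1].copy(),cv2.COLOR_BGR2HSV)
m=cv2.inRange(hsv,(12,130,60),(32,255,255));n,l,st,ce=cv2.connectedComponentsWithStats(m)
for i in range(1,n):
    if 250<ce[i][0]<330 and 240<ce[i][1]<300 and st[i,4]>3: print(st[i],ce[i])
H=np.array([622.3,-16.6,0]);nt=H+rz(-.143)@[-6,0,44];ax=rz(-.143)@[-np.sin(.44),0,np.cos(.44)]
print("tip,head mid,stem",proj("scene",[nt,nt-6*ax,nt-12*ax,nt-20*ax]))
E
```

```text
at [ 474.5 -244.5  251.5] rpy [ 0.007 -0.001 -1.   ] yaw 0.219
dp [-0.078, 0.2331, 0.0114] rot [-0.001, 0.007, 0.362]
dp [0.053, 0.298, 0.0] rot [0.0, 0.0, 0.0]
dp [0.0, 0.0, 0.09] rot [0.0, 0.0, 0.0]
[289 265   6   7  33] [291.48484848 268.03030303]
[299 285  10   9  29] [302.5862069  287.65517241]
tip,head mid,stem [[292.96326216 265.6416424 ]
 [292.1034576  267.46850472]
 [291.24666722 269.28896268]
 [290.10894143 271.70633572]]
```

>>> move_arm:
  steps:
    - {"dp":[-0.016,0.047,0.002],"rot":[0,0,0.073]}
    - {"dp":[-0.031,0.093,0.004],"rot":[0,0,0.145]}
    - {"dp":[-0.047,0.14,0.007],"rot":[0,0,0.218]}
    - {"dp":[-0.062,0.186,0.009],"rot":[0,0,0.29]}
    - {"dp":[-0.078,0.233,0.011],"rot":[0,0,0.362]}

```text
t: 11.68
ee_pos: [497.8, 2.6, 233.5]
tcp_rot: [0.0, 0.072, 0.997, 0.0]
ft_force: [1.4, 0.1, 0.7]
opening: 0.685
gripper_force: 0.0
```

```bash
python3 - <<'E'
from h import *
from scipy.optimize import least_squares
def blob(f,x,y,w,h,thr):
    g=cv2.cvtColor(cv2.imread(f),cv2.COLOR_BGR2GRAY)[y:y+h,x:x+w]
    g=cv2.resize(g,None,fx=4,fy=4,interpolation=cv2.INTER_LINEAR)
    n,l,st,ce=cv2.connectedComponentsWithStats((g<thr).astype(np.uint8))
    for i in range(1,n):
        if st[i,4]>800: print(f,(ce[i]+.5)/4-.5+[x,y],st[i]/4.)
for thr in(40,55):
    blob("pics/top0.png",185,245,30,30,thr)
    blob("pics/scene0.png",397,280,32,32,thr)
# predicted: sampled hull of cap, z 128..140
th=np.linspace(0,2*np.pi,40)
def hull(n,x,y):
    P=np.concatenate([np.c_[x+19*np.cos(th),y+19*np.sin(th),0*th+z] for z in(128,140)])
    h=cv2.convexHull(proj(n,P).astype(np.float32));M=cv2.moments(h)
    return M["m10"]/M["m00"],M["m01"]/M["m00"],cv2.boundingRect(h),M["m00"]*4
print(hull("top",490,302),hull("scene",490,302))
seq()
E
```

```text
pics/top0.png [201.10733443 261.08680804] [   5.5     2.5    24.5    27.5  1747.75]
pics/scene0.png [411.24227897 293.93858498] [  7.     8.    15.5   12.5  619.25]
pics/top0.png [202.20499681 260.84210387] [5.000e+00 1.750e+00 2.500e+01 2.825e+01 2.354e+03]
pics/scene0.png [410.97860518 293.94579104] [  6.     7.5   16.75  13.5  714.25]
(198.46076709181608, 258.4984158777914, (189, 249, 19, 18), 932.9231551857665) (411.6010507278337, 292.794493968868, (402, 285, 19, 16), 890.4325675051659)
at [497.8   2.6 233.5] rpy [ 0.  0. -1.] yaw -0.144
```

```bash
python3 - <<'E'
from h import *
print("big gun",ray("top",[[237.6,288.2]],170.),"small",ray("top",[[203,300]],90))
seq(((490,302,230),frame(.15)),((490,302,165),frame(.15)),((490,302,81),frame(.15)))
E
```

```text
big gun [[416.82772594 204.75042165 170.        ]] small [[396.84217447 300.78949926  90.        ]]
at [497.8   2.6 233.5] rpy [ 0.  0. -1.] yaw -0.144
dp [0.0508, 0.2951, 0.0036] rot [0.0, 0.0, -0.294]
dp [0.0, 0.0, 0.065] rot [0.0, 0.0, 0.0]
dp [0.0, 0.0, 0.084] rot [0.0, 0.0, 0.0]
```

>>> move_arm:
  steps:
    - {"dp":[0.01,0.059,0],"rot":[0,0,-0.059]}
    - {"dp":[0.02,0.118,0],"rot":[0,0,-0.118]}
    - {"dp":[0.03,0.177,0],"rot":[0,0,-0.176]}
    - {"dp":[0.041,0.236,0],"rot":[0,0,-0.235]}
    - {"dp":[0.051,0.295,0.003],"rot":[0,0,-0.294]}

```text
t: 12.3
ee_pos: [488.9, 302.3, 230.6]
tcp_rot: [0.0, -0.077, 0.997, 0.0]
ft_force: [0.4, -0.3, -0.6]
opening: 0.693
gripper_force: 0.0
```

>>> move_arm:
  steps:
    - {"dp":[0,0,0.03],"rot":[0,0,0]}
    - {"dp":[0,0,0.05],"rot":[0,0,0]}
    - {"dp":[0,0,0.05],"rot":[0,0,0]}
    - {"dp":[0,0,0.05],"rot":[0,0,0]}

```text
t: 12.8
ee_pos: [489.5, 300.5, 181.4]
tcp_rot: [0.0, -0.076, 0.997, 0.0]
ft_force: [-0.6, 0.2, -0.1]
opening: 0.694
gripper_force: 0.0
```

```bash
python3 - <<'E'
from h import *
seq(((490,302,81),frame(.15)))
E
```

```text
at [489.5 300.5 181.4] rpy [ 0.001  0.001 -1.   ] yaw 0.152
dp [-0.0007, 0.0014, 0.1004] rot [0.0, 0.001, 0.002]
```

>>> move_arm:
  steps:
    - {"dp":[-0.001,0.001,0.03],"rot":[0,0,0]}
    - {"dp":[-0.001,0.001,0.06],"rot":[0,0,0]}
    - {"dp":[-0.001,0.001,0.085],"rot":[0,0,0]}
    - {"dp":[-0.001,0.001,0.1],"rot":[0,0,0]}
    - {"dp":[-0.001,0.001,0.1],"rot":[0,0,0]}

```text
t: 13.42
ee_pos: [489.8, 301.5, 80.5]
tcp_rot: [-0.0, -0.076, 0.997, -0.0]
ft_force: [0.4, 0.5, 0.6]
opening: 0.691
gripper_force: 0.0
```

>>> move_arm:
  steps:
    - {"dp":[0,0,0],"rot":[0,0,0]}
    - {"dp":[0,0,0],"rot":[0,0,0]}
    - {"dp":[0,0,0],"rot":[0,0,0]}
    - {"dp":[0,0,0],"rot":[0,0,0]}
    - {"dp":[0,0,0],"rot":[0,0,0]}
  jaw: 0.0
  newtons: 20

```text
t: 14.05
ee_pos: [490.2, 302.0, 81.1]
tcp_rot: [0.0, -0.076, 0.997, 0.0]
ft_force: [0.1, -0.5, 4.7]
opening: 0.406
gripper_force: 20.0
```

```bash
python3 - <<'E'
from h import *
s=robot.sense();print(s['opening']*87,s['gripper_force'],s['ft_force'],s['torque']);seq()
E
```

```text
35.33562931601568 19.978826204314828 [ 0.10978736 -0.48753488  4.66598008] [ 0.11668115  0.07840971 -0.00443864]
at [490.2 302.   81.1] rpy [ 0.001  0.001 -1.   ] yaw 0.152
```

>>> move_arm:
  steps:
    - {"dp":[0,0,0],"rot":[0,0,0]}
    - {"dp":[0,0,-0.01],"rot":[0,0,0]}
    - {"dp":[0,0,-0.04],"rot":[0,0,0]}
    - {"dp":[0,0,-0.08],"rot":[0,0,0]}
    - {"dp":[0,0,-0.12],"rot":[0,0,0]}
  jaw: 0.0
  newtons: 60

```text
t: 14.68
ee_pos: [489.4, 300.4, 201.2]
tcp_rot: [-0.001, -0.076, 0.997, -0.001]
ft_force: [0.4, 0.5, -3.8]
opening: 0.382
gripper_force: 104.4
```

```bash
cat >> h.py <<'E'
H=np.array([622.3,-16.6,0]);YH=-.143;ax=rz(YH)@[-np.sin(.44),0,np.cos(.44)];nt=H+rz(YH)@[-6,0,44]
F=frame(YH,.44)
def at(d,off=(0,0,0)): return nt+ax*(59.1+d)+rz(YH)@np.array(off,float)
E
python3 - <<'E'
from h import *
s=robot.sense();print(s['opening']*87,s['gripper_force'],s['ft_force'])
print(F.apply([0,0,1]),-ax)
seq(((500,120,215),frame(0)),(at(60),F),(at(30),F))
E
```

```text
33.26490595976132 104.38574833329767 [ 0.39235045  0.47595295 -3.75515815]
[ 0.42159186 -0.06070197 -0.90475166] [ 0.42159186 -0.06070197 -0.90475166]
at [489.4 300.4 201.2] rpy [-0.001 -0.002 -1.   ] yaw 0.152
dp [0.0168, -0.18, -0.0134] rot [-0.002, -0.002, 0.152]
dp [-0.0661, -0.1285, 0.0632] rot [0.031, -0.439, 0.141]
dp [-0.0, 0.0, 0.03] rot [0.0, 0.0, 0.0]
```

>>> move_arm:
  steps:
    - {"dp":[0.004,-0.045,-0.003],"rot":[0,0,0.038]}
    - {"dp":[0.008,-0.09,-0.007],"rot":[0,0,0.076]}
    - {"dp":[0.013,-0.135,-0.01],"rot":[0,0,0.114]}
    - {"dp":[0.017,-0.18,-0.013],"rot":[0,0,0.152]}

```text
t: 15.18
ee_pos: [499.6, 118.8, 213.4]
tcp_rot: [-0.001, 0.001, 1.0, -0.001]
ft_force: [0.7, 0.0, -3.8]
opening: 0.381
gripper_force: 104.4
```

>>> move_arm:
  steps:
    - {"dp":[-0.013,-0.026,0.003],"rot":[0.006,-0.088,0.028]}
    - {"dp":[-0.026,-0.051,0.007],"rot":[0.012,-0.176,0.056]}
    - {"dp":[-0.04,-0.077,0.02],"rot":[0.019,-0.263,0.085]}
    - {"dp":[-0.053,-0.103,0.04],"rot":[0.025,-0.351,0.113]}
    - {"dp":[-0.066,-0.128,0.063],"rot":[0.031,-0.439,0.141]}

```text
t: 15.8
ee_pos: [565.9, -8.4, 149.9]
tcp_rot: [0.218, 0.071, 0.973, -0.016]
ft_force: [0.7, -1.2, -3.6]
opening: 0.377
gripper_force: 104.3
```

>>> move_arm:
  steps:
    - {"dp":[0,0,0],"rot":[0,0,0]}
    - {"dp":[0,0,0],"rot":[0,0,0]}

```text
t: 16.05
ee_pos: [566.2, -6.8, 150.9]
tcp_rot: [0.217, 0.07, 0.974, -0.015]
ft_force: [0.1, 0.1, -3.3]
opening: 0.383
gripper_force: 104.3
```

```bash
cat > look.py <<'E'
from h import *
import sys
s=robot.sense();print(s['opening']*87,s['gripper_force'],s['ft_force'])
seq((at(25),F))
b=robot.capture("scene");b=b[:,:,::-1].copy();cv2.imwrite(f"pics/scene_{sys.argv[1]}.png",b)
x0,y0,w,h,k=240,185,110,100,7
o=cv2.convertScaleAbs(cv2.resize(b[y0:y0+h,x0:x0+w],None,fx=k,fy=k,interpolation=cv2.INTER_CUBIC),alpha=1.4)
p,r=tool();th=np.linspace(0,2*np.pi,60)
def circ(c,rad,M,n): return c+rad*(np.outer(np.cos(th),M[:,0])+np.outer(np.sin(th),M[:,1]))
def draw(P,col):
    q=((proj("scene",P)-[x0,y0]+.5)*k).round().astype(np.int32);cv2.polylines(o,[q],False,col,1)
M=r.as_matrix()
for z,rad in((71.1,15),(26.1,15),(26.1,17)): draw(circ(p+M[:,2]*z,rad,M,0),(0,0,255))
N=F.as_matrix()
for z in(0,12): draw(circ(nt-ax*z,8,N,0),(0,255,0))
L=[[-50,45,60],[-50,-45,60],[50,-45,60],[50,45,60],[-50,45,60]]
draw(H+np.array(L)@rz(YH).T,(255,255,0))
cv2.imwrite(f"pics/look_{sys.argv[1]}.png",o)
E
python3 look.py a
```

```text
33.359874475826786 104.30358591489494 [ 0.11495361  0.08590896 -3.25298781]
at [566.2  -6.8 150.9] rpy [ 0.42  -0.06  -0.905] yaw -0.143
dp [-0.0005, -0.0017, 0.0343] rot [0.0, -0.001, -0.0]
```

View pics/look_a.png

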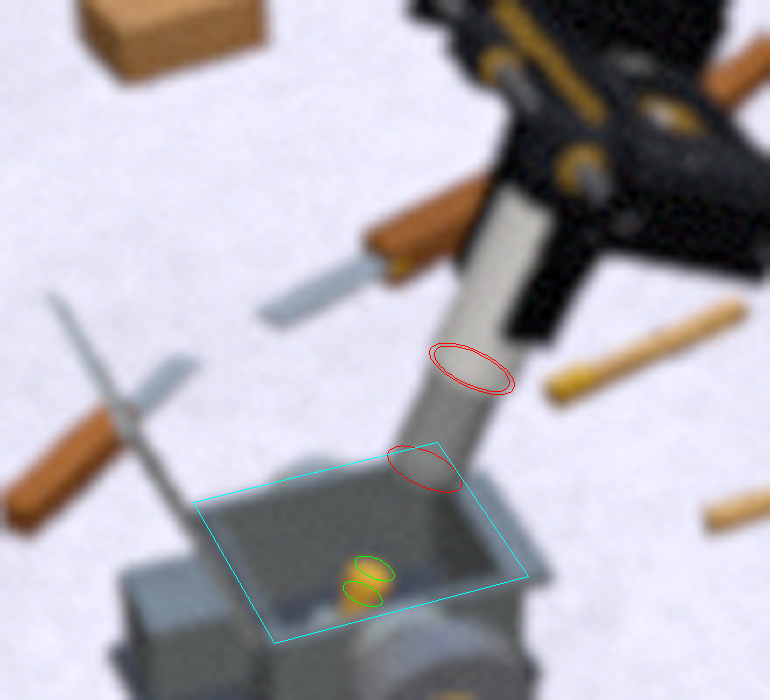

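The overlay shows the housing rim and nipple matching their models to within 1 px. The gun nose looks about 1 px right of its model at zoom (425,469), so I'll measure that offset numerically along cross-profiles.

```bash
cat > prof.py <<'E'
from h import *
import sys
from scipy.ndimage import map_coordinates
b=cv2.imread(sys.argv[1]).astype(float);p,r=tool();M=r.as_matrix()
def prof(img,c,side,half):
    # profile through c along image perpendicular; returns edges in mm (approx) left/right of c
    a,q=proj("scene",[c,c-10*side]);d=proj("scene",c+10*M[:,2])[0]-a;n=np.array([d[1],-d[0]]);n=-n/np.linalg.norm(n) if n[0]<0 else n/np.linalg.norm(n)
    return a,n
def samp(img,a,n,t): return map_coordinates(img,[a[1]+n[1]*t,a[0]+n[0]*t],order=1)
t=np.arange(-9,9.01,.25)
g=b.mean(2);br=b[:,:,2]-b[:,:,0]
for z in(50,45,40,36,32):
    a,n=prof(g,p+M[:,2]*z,0,0);v=samp(g,a,n,t);dv=np.gradient(cv2.GaussianBlur(v[:,None],(1,5),0)[:,0],t)
    L=t[:36][np.argmin(dv[:36])];Rr=t[37:][np.argmax(dv[37:])]
    print("gun",z,"L",L,"R",Rr,"mid",(L+Rr)/2,"n",n.round(2))
pxmm=np.linalg.norm(proj("scene",p+M[:,2]*40)-proj("scene",p+M[:,2]*40+M[:,0]))
print("px per mm tool x",[(proj("scene",p+M[:,2]*40+e)-proj("scene",p+M[:,2]*40))@n for e in(M[:,0],M[:,1])])
for z in(1,4,6,8,10):
    a,n=prof(br,nt-ax*z,0,0);v=samp(br,a,n,t);i=v-np.median(v[:12]);pk=i[30:43].max();on=np.where(i>pk/2)[0]
    print("nip",z,t[on[0]],t[on[-1]],"mid",(t[on[0]]+t[on[-1]])/2)
v=map_coordinates(br,[proj("scene",nt+ax*0)[0][1]+np.arange(-8,8),np.full(16,proj("scene",nt)[0][0])],order=1)
print("vertical profile at nt -8..7",v.round(0))
E
python3 prof.py pics/scene_a.png
```

```text
gun 50 L -5.25 R 5.75 mid 0.25 n [0.9  0.43]
gun 45 L -5.25 R 5.75 mid 0.25 n [0.9  0.43]
gun 40 L -5.75 R 5.5 mid -0.125 n [0.9  0.43]
gun 36 L -5.5 R 5.75 mid 0.125 n [0.9  0.43]
gun 32 L -6.0 R 6.0 mid 0.0 n [0.9  0.43]
px per mm tool x [array([0.31666538]), array([0.22229039])]
nip 1 -2.5 2.5 mid 0.0
nip 4 -2.75 2.75 mid 0.0
nip 6 -3.0 2.75 mid -0.125
nip 8 -2.75 2.75 mid 0.0
nip 10 -2.75 2.5 mid -0.125
vertical profile at nt -8..7 [ -2.  -2.  -3.  -2.  -3.  -3.  10.  42.  80. 103. 108. 100.  78.  42.
   9.  -9.]
```

The gun and nipple both sit on their predicted axes to about 0.2 px (<1 mm), so I'll advance.

>>> move_arm:
  steps:
    - {"dp":[0,-0.001,0.012],"rot":[0,0,0]}
    - {"dp":[0,-0.0015,0.024],"rot":[0,0,0]}
    - {"dp":[0,-0.0015,0.034],"rot":[0,0,0]}
    - {"dp":[0,-0.0015,0.043],"rot":[0,0,0]}
    - {"dp":[0,-0.0015,0.043],"rot":[0,0,0]}

```text
t: 16.73
ee_pos: [584.0, -11.2, 110.6]
tcp_rot: [0.217, 0.07, 0.974, -0.016]
ft_force: [0.6, -0.2, -3.3]
opening: 0.377
gripper_force: 104.3
```

```bash
cat > st.py <<'E'
from h import *
s=robot.sense();p,r=tool()
print("t",s['t'],"grip",s['gripper_force'],"F tool",r.inv().apply(s['ft_force']).round(2),"d",((p-nt)@ax-59.1).round(2),"lat(tool)",r.inv().apply(p-at(0)).round(2),"T",r.inv().apply(s['torque']).round(2))
seq((at(0),F))
E
python3 st.py
```

```text
t 16.725 grip 104.32718506548554 F tool [ 0.85 -0.13  3.19] d 15.09 lat(tool) [  1.16  -0.14 -15.09] T [-0.    0.89  0.03]
at [584.  -11.2 110.6] rpy [ 0.42  -0.061 -0.905] yaw -0.143
dp [-0.0012, 0.0001, 0.0151] rot [-0.001, -0.002, 0.0]
```

Still free at 15 mm out. I'll correct 1 mm in x and insert slowly.

>>> move_arm:
  steps:
    - {"dp":[-0.001,0,0.002],"rot":[0,0,0]}
    - {"dp":[-0.001,0,0.004],"rot":[0,0,0]}
    - {"dp":[-0.001,0,0.006],"rot":[0,0,0]}
    - {"dp":[-0.001,0,0.008],"rot":[0,0,0]}
    - {"dp":[-0.001,0,0.008],"rot":[0,0,0]}

```text
t: 17.35
ee_pos: [588.5, -11.6, 104.7]
tcp_rot: [0.217, 0.07, 0.973, -0.015]
ft_force: [0.5, 0.1, -4.5]
opening: 0.383
gripper_force: 104.3
```

```bash
python3 st.py
```

```text
t 17.35 grip 104.32715033646673 F tool [1.45 0.17 4.24] d 7.79 lat(tool) [-0.4   0.13 -7.79] T [-0.06  0.83 -0.05]
at [588.5 -11.6 104.7] rpy [ 0.421 -0.06  -0.905] yaw -0.143
dp [0.0004, -0.0001, 0.0078] rot [0.0, -0.0, -0.0]
```

The bore is over the head by about 4 mm with no axial resistance. Continuing.

>>> move_arm:
  steps:
    - {"dp":[0,0,0.002],"rot":[0,0,0]}
    - {"dp":[0,0,0.004],"rot":[0,0,0]}
    - {"dp":[0,0,0.006],"rot":[0,0,0]}
    - {"dp":[0,0,0.006],"rot":[0,0,0]}

```text
t: 17.85
ee_pos: [591.1, -12.0, 99.2]
tcp_rot: [0.217, 0.07, 0.973, -0.015]
ft_force: [0.6, -0.5, -3.9]
opening: 0.383
gripper_force: 104.3
```

```bash
python3 st.py
```

```text
t 17.85 grip 104.32751268614084 F tool [ 1.03 -0.42  3.79] d 1.73 lat(tool) [-0.39  0.1  -1.73] T [-0.01  0.85  0.07]
at [591.1 -12.   99.2] rpy [ 0.421 -0.06  -0.905] yaw -0.143
dp [0.0004, -0.0001, 0.0017] rot [0.0, -0.001, -0.0]
```

>>> move_arm:
  steps:
    - {"dp":[0,0,0.001],"rot":[0,0,0]}
    - {"dp":[0,0,0.002],"rot":[0,0,0]}
    - {"dp":[0,0,0.003],"rot":[0,0,0]}
    - {"dp":[0,0,0.003],"rot":[0,0,0]}

```text
t: 18.35
ee_pos: [592.5, -12.1, 96.8]
tcp_rot: [0.218, 0.07, 0.973, -0.015]
ft_force: [-2.4, 1.2, 0.3]
opening: 0.38
gripper_force: 104.1
```

```bash
python3 st.py
```

```text
t 18.35 grip 104.07001902814955 F tool [ 2.23  0.84 -1.33] d -1.01 lat(tool) [-0.63  0.18  1.01] T [ 0.04  1.05 -0.01]
at [592.5 -12.1  96.8] rpy [ 0.421 -0.06  -0.905] yaw -0.143
dp [0.0006, -0.0002, -0.001] rot [0.0, -0.0, -0.0]
```

>>> move_arm:
  steps:
    - {"dp":[0,0,0.001],"rot":[0,0,0]}
    - {"dp":[0,0,0.002],"rot":[0,0,0]}
    - {"dp":[0,0,0.002],"rot":[0,0,0]}

```text
t: 18.73
ee_pos: [593.3, -12.3, 95.0]
tcp_rot: [0.218, 0.07, 0.973, -0.015]
ft_force: [-5.2, 0.5, 3.5]
opening: 0.38
gripper_force: 103.7
```

```bash
python3 st.py
```

```text
t 18.725 grip 103.72915889136493 F tool [ 3.25 -0.29 -5.37] d -3.03 lat(tool) [-0.65  0.16  3.03] T [ 0.14  1.27 -0.02]
at [593.3 -12.3  95. ] rpy [ 0.422 -0.06  -0.905] yaw -0.143
dp [0.0006, -0.0002, -0.003] rot [0.0, -0.0, -0.0]
```

Contact began near d=-0.6 and the axial load is now 9 N, near the snap. I'll relieve the side load slightly and press through.

>>> move_arm:
  steps:
    - {"dp":[0.0005,0,0.0015],"rot":[0,0,0]}
    - {"dp":[0.0005,0,0.003],"rot":[0,0,0]}
    - {"dp":[0.0005,0,0.0045],"rot":[0,0,0]}
    - {"dp":[0.0005,0,0.006],"rot":[0,0,0]}
    - {"dp":[0.0005,0,0.006],"rot":[0,0,0]}

```text
t: 19.35
ee_pos: [595.6, -12.6, 89.3]
tcp_rot: [0.218, 0.07, 0.973, -0.015]
ft_force: [-0.5, -0.8, 2.0]
opening: 0.38
gripper_force: 103.9
```

```bash
python3 st.py
```

```text
t 19.35 grip 103.89576265588403 F tool [-0.49 -0.86 -1.95] d -9.18 lat(tool) [-0.33  0.15  9.18] T [0.19 0.41 0.08]
at [595.6 -12.6  89.3] rpy [ 0.422 -0.06  -0.905] yaw -0.143
dp [0.0003, -0.0002, -0.0092] rot [0.0, 0.0, -0.0]
```

It snapped through: 5.6 N at about 8.5 mm depth. Now I'll press toward the end.

>>> move_arm:
  steps:
    - {"dp":[0,0,0.0007],"rot":[0,0,0]}
    - {"dp":[0,0,0.0014],"rot":[0,0,0]}
    - {"dp":[0,0,0.002],"rot":[0,0,0]}
    - {"dp":[0,0,0.002],"rot":[0,0,0]}
    - {"dp":[0,0,0.002],"rot":[0,0,0]}

```text
t: 19.98
ee_pos: [596.3, -12.7, 87.6]
tcp_rot: [0.218, 0.07, 0.973, -0.015]
ft_force: [-1.2, -2.2, 3.2]
opening: 0.379
gripper_force: 103.8
```

```bash
python3 st.py
```

```text
t 19.975 grip 103.81351310759783 F tool [-0.58 -2.32 -3.25] d -11.02 lat(tool) [-0.26  0.14 11.02] T [0.35 0.12 0.04]
at [596.3 -12.7  87.6] rpy [ 0.422 -0.06  -0.905] yaw -0.143
dp [0.0003, -0.0001, -0.011] rot [0.0, 0.0, -0.0]
```

>>> move_arm:
  steps:
    - {"dp":[0,-0.0003,0.0004],"rot":[0,0,0]}
    - {"dp":[0,-0.0003,0.0009],"rot":[0,0,0]}
    - {"dp":[0,-0.0003,0.0009],"rot":[0,0,0]}
    - {"dp":[0,-0.0003,0.0009],"rot":[0,0,0]}

```text
t: 20.48
ee_pos: [596.7, -12.8, 86.8]
tcp_rot: [0.218, 0.07, 0.973, -0.015]
ft_force: [-0.2, 0.9, 4.4]
opening: 0.377
gripper_force: 103.7
```

```bash
python3 st.py
```

```text
t 20.475 grip 103.72604547534138 F tool [-1.61  0.84 -4.1 ] d -11.92 lat(tool) [-0.22  0.06 11.92] T [-0.11  0.06  0.04]
at [596.7 -12.8  86.8] rpy [ 0.422 -0.06  -0.905] yaw -0.143
dp [0.0002, -0.0001, -0.0119] rot [0.001, 0.0, -0.0]
```

>>> move_arm:
  steps:
    - {"dp":[0,0,0.0003],"rot":[0,0,0]}
    - {"dp":[0,0,0.0005],"rot":[0,0,0]}
    - {"dp":[0,0,0.0005],"rot":[0,0,0]}
    - {"dp":[0,0,0.0005],"rot":[0,0,0]}

```text
t: 20.98
ee_pos: [596.9, -12.9, 86.3]
tcp_rot: [0.218, 0.07, 0.973, -0.015]
ft_force: [-0.6, 0.1, 5.5]
opening: 0.379
gripper_force: 103.7
```

```bash
python3 st.py; python3 - <<'E'
from h import *
a=[]
for i in range(6):
    robot.capture("scene");a.append((R.inv(tool()[1])).apply(robot.sense()['ft_force']))
print(np.mean(a,0),np.std(a,0))
b=robot.capture("scene");t=robot.capture("top");cv2.imwrite("pics/scene_f.png",b[:,:,::-1])
o=np.hstack([cv2.resize(b[180:290,240:350,::-1],(400,400),interpolation=cv2.INTER_CUBIC),cv2.resize(t[160:310,350:500,::-1],(400,400),interpolation=cv2.INTER_CUBIC)])
cv2.imwrite("pics/f.png",cv2.convertScaleAbs(o,alpha=1.4))
E
```

```text
t 20.975 grip 103.66857224609703 F tool [-1.74  0.06 -5.23] d -12.43 lat(tool) [-0.2   0.07 12.43] T [-0.16  0.09 -0.06]
at [596.9 -12.9  86.3] rpy [ 0.422 -0.06  -0.905] yaw -0.143
dp [0.0002, -0.0001, -0.0124] rot [0.001, 0.0, -0.0]
[-1.17502122  0.47109021 -5.60522774] [0.55857211 0.56191706 0.60757564]
```

View pics/f.png

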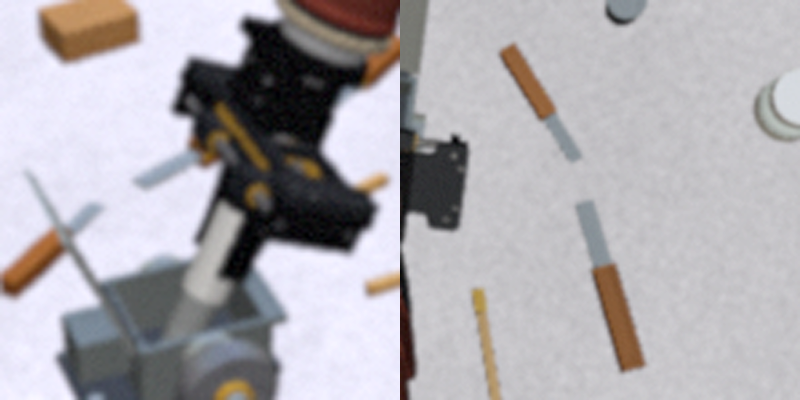

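The gun is seated in the housing on the pressed nipple, the cover is open, and the blade lies flat on the bench. Axial load is about 9.3 N, or about 11 mm of the 12 mm travel. Handing in.

```bash
python3 -c "
from bench import robot
print(robot.finish_job())"
```

```text
the job is handed in; nothing more can be done
None
```

The job is handed in, but no verdict was returned: the blade prised the cover fully open and is back on the bench, and the gun is held on the snapped-down nipple at about 11 of 12 mm (estimated from the force).

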